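Close up the hydraulic valve bank and lock it

ROBOT

A 6-joint arm with a two-finger parallel gripper is mounted at the origin on the work surface. World frame = base frame: x ahead of the robot, y to its left, z up, the work surface at z = 0. Lengths are in mm, angles in rad, forces in N, time in s.
With the tool pointing down it reaches from about 275 to 725 mm from the base axis. Payload 5.6 kg.
Tool frame: the origin (TCP) lies on the centre line of the jaws, within the pads' length; the fingertips stand 8 mm ahead of it and the grasp point (between the pads) lies 11 mm behind it; z points along the fingers, y is the line along which they close (so a half turn about z gives the same grasp; the last joint's range is limited). The gripper opens to 85 mm and grips with 20 to 120 N. Pads are 22 mm wide; open, the fingers measure 114 mm over their backs; the gripper's body (76 mm by 85 mm) begins 54 mm behind the grasp point. The pads swing forward as they close: fully open they stand 13 mm farther back than shut.
Start: joints at [-0.863, 0.255, 0.108, 0, -1.424, -0.285], TCP at [225.692, -501.554, 239.283] pointing down, gripper open.
Joint ranges: [-2.95, 2.95], [-1.21, 1.97], [-1.09, 1.5], [-2.87, 1.71], [-2.94, -0.07], [-3.05, 3.05]. Speed limits (rad/s): [2.57, 2.57, 3.14, 3.14, 3.14, 3.14].

INTERFACE

Orientations are given as a unit quaternion [x, y, z, w].
In Python, from plant import ctrl gives the robot as it stands.
- The arm moves only by the tool arm_command, never from a script. Its argument "increments" is one flat list of numbers, 7 for each row, row after row: the shift along the tool's x, y, z in cm, then the turn, a rotation vector about the tool's x, y, z in rad, then the closure, from 0 (fully open) to 1 (shut). In form: [tx, ty, tz, wx, wy, wz, gripper, tx, ty, tz, wx, wy, wz, gripper, ...]. A call has 1 to 8 rows; each row is the pose to reach, as a shift and turn from the pose commanded when the call began, along the tool's axes at that moment; what a row does not reach only later rows make up. A row lasts 1/12 s, in which the tool goes at most 41.7 mm and 7.16 degrees, less where a joint would pass 70% of its speed; a pose out of reach is approached as far as the arm can. A call with a gripper value outside its range is refused whole. The fingers move at their own pace and stop on an object; the grip force is fixed at half the most. Time passes only in rows, so rows that repeat a pose let the fingers close. It gives the time, the measured TCP pose, the force, the opening and the grip force at its end, in the units of the state.
- ctrl.read_state(): the state, without advancing time (a new reading comes with each control period).
- ctrl.capture(name): name is "scene" or "top" or "wrist"; returns a dict with "frame" (480x640x3 uint8, blue, green, red), "camera_matrix" (3x3 intrinsics, pixels), "R" (3x3) and "t" (3): a world point X has camera coordinates R X + t; the wrist camera has in their place "tool_from_camera" (4x4, takes a point from camera to tool coordinates, whose origin is the TCP and whose axes are the flange's). Camera axes: x right, y down, z forward; pixel columns grow to the right and rows downward; lengths in mm; the calibration is good to about 2 mm. The wrist camera is an equidistant fisheye: a pixel r from the principal point sees the ray r / f radians off the axis. A picture is of the moment at which its call begins: read the wrist's pose just before it. There is no depth.
- ctrl.close_job(): hands the job in; it is judged then, once.
Trained networks look in a picture, given as the dict that the camera call returned (one of the last four; its "shot" number tells which), for a name from the list of things; names that differ only in an ending like _2 or _b are one class to them, and where a whole thing is asked for, a point or a joint stands for the part that bears it (a point fixed in the world has none). Each returns a list of dicts, best first, with "score" (0 to 1); they miss things now and then, are a little off and sometimes report something else, mostly with a low value. They report only what shows in the picture. A call takes as long as a camera call. They do not tell look-alikes from the thing itself.
- ctrl.recognise(picture, thing): "centre" ([x, y, z] in mm, in the coordinates of the camera as it stood for that picture, good to about 4 mm: the middle of the surface that is visible of it).
- ctrl.masks_of(picture, thing): "pixels" (480x640 bool, what is visible of it).
The state is a dict: "time": time; "joint_pos": joint angles; "qd": joint speeds; "effort": joint torques, N m; "position": TCP position; "orientation": TCP orientation; "contact_force": force on the tool from outside, world axes, zero at the start; "wrist_torque": the same for the moment, N m; "gripper_width": opening from 0.0 (shut) to 1.0 (fully open); "finger_force": force on a finger pad.
Only numpy, scipy, OpenCV 4.12 (cv2) and the standard library are available. Lean on these libraries where they do the work, as an engineer would, in place of code of your own. Each camera call takes 0.05 s, during which the arm holds its last target. There are 200 camera calls.

TASK

One section of the hydraulic valve bank has been left standing skewed on the fixture bed with a gap to the two clamped sections. Bring it squarely up to its neighbour so that the mating faces meet flush with no gap and its ends are in line with the row, sitting flat on the bed, and only then turn the captive lock collar by its bar until its arm has swung in behind the section and the pointer stands at the locked mark. Leave the bearing ring, oil bottle and wrench where they are.

Things in the scene. Friction and masses are not known exactly. Their poses are not given: they have to be found in the camera images.
- fixture: Steel assembly fixture, fixed. Origin on the bench, z up; +y points along the row towards the clamped sections. Bed plate 12 mm thick, x -195 to 85, y -132 to 157 mm. On it two clamped valve sections shaped like the loose one and a grey end plate 82 mm high. The row's exposed mating face is y = 30 mm, x -60 to 60, z 12 to 62 mm. The collar's vertical axis is at x -125, y -26 mm.
- section: Loose aluminium valve section, 0.5 to 0.9 kg, on the bed. Origin centre of underside, z up. Body 120 (x) x 44 (y) x 50 mm high; end caps 28 mm across stick out 10 mm more at both x ends; on top a centred boss 56 (x) x 34 (y) x 32 mm high, to grip from above across x. Its +y face is the mating face. Home: origin at x 0, y 8, z 12 mm of the fixture, axes parallel.
- section_face (a point): Centre of the loose section's mating face (section frame x 0, y 22, z 25 mm).
- section_boss (a point): Centre of the boss on the loose section (section frame z 66 mm).
- stack_face (a point): Centre of the exposed mating face of the clamped row (fixture frame x 0, y 30, z 37 mm); section_face coincides with it when the section is home.
- collar (a joint): Angle of the lock collar, rad, about a vertical hinge, growing counter-clockwise from above. 0: arm points to the fixture's -y (open). 1.571: arm points to its +x, 3 mm behind a section that is home, and the pointer nib on the collar's other side stands at the locked mark. Hard stop at 1.60. It stays where left; 0.12 N m turns it.
- collar_bar (a point): Centre of the black grip bar on top of the steel collar, on its axis, 65 mm above the bench; its own y axis runs along the bar. Bar 80 mm long, 14 mm thick, 52 to 78 mm above the bench. The collar below is 52 mm across, its top 46 mm above the bench.
- lock_tip (a point): Tip of the collar's lock arm, 100 mm from the collar's axis; the arm is 18 mm wide and 20 to 44 mm above the bench.
- locked_mark (a point): The white locked mark on the bed plate, a line 22 mm long on the robot's side of the collar.
- bearing: Bystander: steel bearing ring, 76 mm in diameter, 44 mm bore, 22 mm high, lying on the bench to the right of the fixture. Origin centre of underside.
- oil: Bystander: black oil bottle with red cap, 64 mm in diameter, 170 mm high, to the left of the fixture. Origin centre of underside.
- wrench: Bystander: steel wrench 190 mm long, lying on the bench at the left of the fixture. Origin centre of underside, x along it.
Not all that is in view belongs to the job. There is more than one size of the section; the one meant has the size given above.

How it is judged (in metres and radians):
On the way, in this order (a step that is already met when the one before it is completed fails the run):
1. the section stands flush against the clamped row, square and in line, while the collar is still open (under 0.6 rad) (y of section_face in the frame of stack_face between -0.002 and 0.002 m and x of section_face in the frame of stack_face between -0.005 and 0.005 m and z of section_face in the frame of stack_face between -0.003 and 0.003 m and angle between the y axis of section and the y axis of fixture, either way round below 0.03 rad and angle between section's own z axis and vertical below 0.03 rad and value of joint collar below 0.6 rad), for 0.2 s.
2. the collar is turned to its locked mark (over 1.47 rad) (value of joint collar above 1.47 rad), for 0.2 s.
At the end, for the whole second after the job is handed in: The section stands flat on the bed (within 3 mm of height, tilt under 0.03 rad) at rest, gap to the clamped row under 2 mm, square to it within 0.03 rad, ends in line within 5 mm; the collar is at its locked mark (1.47 rad or more); bearing, oil bottle and wrench are within 30 mm of where they were (y of section_face in the frame of stack_face between -0.002 and 0.002 m and x of section_face in the frame of stack_face between -0.005 and 0.005 m and z of section_face in the frame of stack_face between -0.003 and 0.003 m and angle between the y axis of section and the y axis of fixture, either way round below 0.03 rad and angle between section's own z axis and vertical below 0.03 rad and value of joint collar above 1.47 rad and linear speed of section below 0.01 m/s and distance of each of bearing, oil, wrench from where it was at the start of the episode below 0.03 m); the robot touches nothing.
It fails at once if a bystander (bearing ring, oil bottle or wrench) is moved by more than 30 mm or the bottle is tipped over (distance of any of bearing, oil, wrench from where it was at the start of the episode above 0.03 m or angle between oil's own z axis and vertical above 0.5 rad).
It also fails if it takes over 42 s, if anything falls off the work surface, if the arm or the gripper's body presses on something with over 40 N, if the wrist force passes 120 N, or if a joint passes its speed limit or range.

## Working session

There is one attempt and no reset: what is moved stays moved. The work goes in short steps, Python scripts to look and compute and a tool call to move; the robot and the scene stay as the last step left them, time stands still between calls to the robot, and variables do not carry over. Pictures are saved under pics/ and viewed, at most 10 in all, crops included, and the job is handed in when it is done.

Besides the shell and the picture viewer there is one more tool, called after "Request:" by a JSON object that holds its "op" and its "data", one argument or row to a line. arm_command: Moves the arm, as the interface text tells. Its arguments: {"type":"object","properties":{"increments":{"type":"array","items":{"type":"number"}}},"required":["increments"]}

```bash
mkdir -p pics; ls; cat > h.py <<'E'
import numpy as np, cv2
from scipy.spatial.transform import Rotation as Rn
from plant import ctrl
def w(pic,p): return np.array(pic["R"]).T@(np.array(p)-np.array(pic["t"]))
def proj(pic,X):
    c=np.array(pic["R"])@np.array(X,float)+np.array(pic["t"]); u=np.array(pic["camera_matrix"])@c; return u[:2]/u[2]
def onz(pic,uv,z):
    R=np.array(pic["R"]);C=-R.T@np.array(pic["t"]);d=R.T@np.linalg.solve(np.array(pic["camera_matrix"]),[uv[0],uv[1],1.]);return C+d*(z-C[2])/d[2]
E
python3 - <<'E'
from h import *
a=ctrl.capture("scene");b=ctrl.capture("top")
cv2.imwrite("pics/s.png",a["frame"]);cv2.imwrite("pics/t.png",b["frame"])
for n,p in(("s",a),("t",b)):
  print(n,np.round(-np.array(p["R"]).T@np.array(p["t"])))
  for th in["fixture","section","section_face","section_boss","stack_face","collar","collar_bar","lock_tip","locked_mark","bearing","oil","wrench"]:
    try:
      for r in ctrl.recognise(p,th)[:3]:
        X=w(p,r["centre"]);print(th,round(r["score"],2),X.round(),proj(p,X).round())
    except Exception as e: print(th,e)
print(ctrl.read_state())
E
```

```text
pics
s [1206.  416.  731.]
fixture 0.88 [579.  64.  19.] [322. 268.]
fixture 0.27 [ 571. -231.   23.] [194. 211.]
fixture 0.21 [449. -23.  39.] [317. 204.]
section 0.96 [595. -42.  62.] [265. 235.]
section 0.8 [779. -88.  37.] [179. 302.]
section_face 0.83 [589. -40.  63.] [269. 233.]
section_face 0.7 [777. -89.  39.] [179. 300.]
section_boss 0.89 [594. -43.  63.] [266. 234.]
section_boss 0.58 [781. -94.  33.] [176. 303.]
section_boss 0.36 [444. -20.  43.] [320. 202.]
stack_face 0.7 [575.  64.  18.] [323. 267.]
collar 0.91 [449. -25.  43.] [316. 202.]
collar_bar 0.64 [442. -18.  44.] [321. 201.]
lock_tip 0.64 [444. -23.  39.] [318. 203.]
locked_mark 0.77 [580.  64.  21.] [322. 268.]
bearing 0.91 [ 570. -226.   18.] [197. 213.]
oil 0.75 [670. 244.  98.] [399. 312.]
wrench 0.65 [502. 250.   9.] [437. 284.]
t [ 435.   74. 1382.]
fixture 0.59 [501.  17.  13.] [342. 283.]
fixture 0.34 [437. -33.  48.] [365. 311.]
section 0.75 [ 760. -100.   34.] [393. 171.]
section 0.65 [ 564. -235.   26.] [452. 256.]
section 0.63 [564. -60.  58.] [377. 254.]
section_face 0.93 [569. -54.  65.] [375. 252.]
[... 714 characters left out ...]
oint_pos': array([-8.63411621e-01,  2.55083186e-01,  1.08190702e-01, -1.00804549e-06,
       -1.42388945e+00, -2.84583702e-01]), 'qd': array([-0.00033556,  0.00103201, -0.00069551, -0.00021474,  0.00124371,
       -0.00015395]), 'effort': array([ 1.68074916e-03, -3.86409223e+01,  2.38061249e+01,  5.36789596e+00,
       -6.61760805e-04,  4.62665682e-06]), 'position': array([ 225.68489503, -501.55499786,  239.28818673]), 'orientation': array([-2.09829357e-01,  9.77738023e-01, -6.09243604e-06,  3.86352056e-06]), 'contact_force': array([-0.44615061, -0.19504743, -0.1454757 ]), 'wrist_torque': array([-0.00069679, -0.00341306,  0.01772287]), 'finger_force': 0.0, 'gripper_width': 1.000265014085627}
```

```bash
python3 - <<'E'
import cv2
t=cv2.imread("pics/t.png");cv2.imwrite("pics/tc.png",cv2.resize(t[140:360,220:480],None,fx=2.7,fy=2.7,interpolation=cv2.INTER_CUBIC)[:600,:800])
E
```

```text
(no output)
```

View pics/s.png

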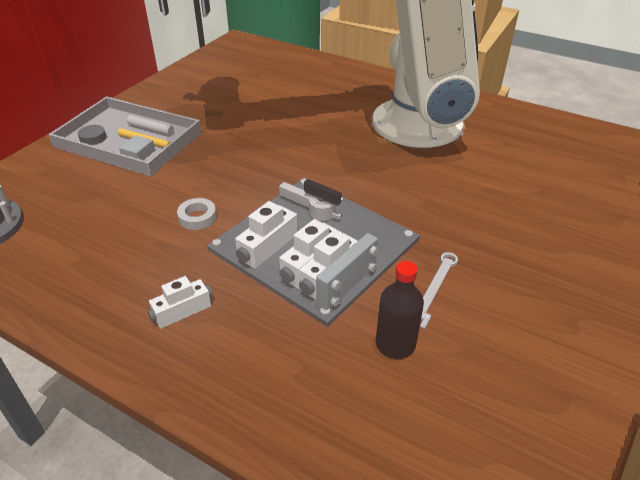

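View pics/tc.png

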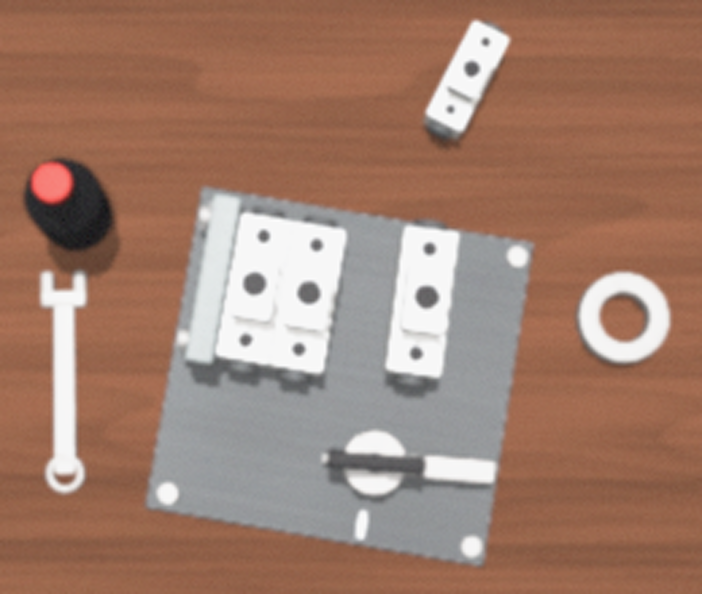

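The top crop shows the loose section at px (377,251). Lookalikes are the small section on the bench at px (393,171) and the two clamped sections at about px (314,247) and (333,249). I choose (377,251): it is on the bed and matches the clamped sections in size. The collar is at px (359,312), arm to the right (open), and the locked mark is at (354,334).

```bash
python3 - <<'E'
from h import *
b=ctrl.capture("top");f=lambda c:(c[0]/2.7+220-.3,c[1]/2.7+140-.3)
W=np.array([onz(b,f(c),12)[:2] for c in[(203,188),(533,242),(483,565),(150,508)]])
F=np.array([(85,157),(85,-132),(-195,-132),(-195,157.)])
def fit(F,W):
  m=F.mean(0);n=W.mean(0);U,S,V=np.linalg.svd((F-m).T@(W-n));R=(U@V).T
  return R,n-R@m
R,t=fit(F,W);print("fix",np.degrees(np.arctan2(R[1,0],R[0,0])),t,(F@R.T+t-W).round(1))
# section body top corners z=62
C=np.array([onz(b,f(c),62)[:2] for c in[(404,226),(459,231),(439,379),(387,374)]])
S=np.array([(60,22),(60,-22),(-60,-22),(-60,22.)])
R2,t2=fit(S,C);print("sec",np.degrees(np.arctan2(R2[1,0],R2[0,0])),t2,(S@R2.T+t2-C).round(1), "in fix",R.T@(t2-t))
C=np.array([onz(b,f(c),62)[:2] for c in[(346,230),(322,374)]]);print("row corners in fix",((C-t)@R).round(1))
print("collar",R@[-125,-26]+t)
s=ctrl.read_state();print(Rn.from_quat(s["orientation"]).as_matrix().round(4))
c=ctrl.capture("wrist");print(c["camera_matrix"],np.round(c["tool_from_camera"],3))
E
```

```text
fix -8.970044249701505 [564.72278797 -15.07681121] [[ 0.6 -0.1]
 [ 0.5 -0.4]
 [-0.5 -1.5]
 [-0.6  1.9]]
sec -6.935364588017966 [569.61049084 -57.82189653] [[-1.3 -0.5]
 [-2.8  1.6]
 [ 1.3 -1. ]
 [ 2.9 -0.1]] in fix [ 11.49265675 -41.46023154]
row corners in fix [[ 60.7  30.4]
 [-60.9  30.9]]
collar [437.19766936 -21.26907429]
[[-0.9119 -0.4103 -0.    ]
 [-0.4103  0.9119  0.    ]
 [ 0.      0.     -1.    ]]
[[371.64829954   0.         316.20390386]
 [  0.         371.64829954 240.6261434 ]
 [  0.           0.           1.        ]] [[-1.00000e-03 -9.51000e-01 -3.08000e-01  7.89460e+01]
 [ 1.00000e+00 -1.00000e-03 -0.00000e+00 -7.52000e-01]
 [-0.00000e+00 -3.08000e-01  9.51000e-01 -1.34569e+02]
 [ 0.00000e+00  0.00000e+00  0.00000e+00  1.00000e+00]]
```

Request:
{"op": "arm_command", "data": {
  "increments": [-49.6,26.4,3.9,0,0,-1.026,0,-49.6,26.4,3.9,0,0,-1.026,0,-49.6,26.4,3.9,0,0,-1.026,0,-49.6,26.4,3.9,0,0,-1.026,0,-49.6,26.4,3.9,0,0,-1.026,0,-49.6,26.4,3.9,0,0,-1.026,0,-49.6,26.4,3.9,0,0,-1.026,0,-49.6,26.4,3.9,0,0,-1.026,0]
}}

```text
time: 2.07
position: [430.2, -236.8, 216.4]
orientation: [-0.655, 0.755, -0.0, 0.0]
contact_force: [1.3, -0.1, 0.2]
gripper_width: 1.002
finger_force: 0.0
```

```bash
cat >> h.py <<'E'
def go(X,yaw):
    "increment row to TCP X (mm), tool-y world yaw (deg, mod 180 not applied), pointing down"
    s=ctrl.read_state();R=Rn.from_quat(s["orientation"]);y=np.radians(yaw)
    T=np.array([[np.sin(y),np.cos(y),0],[-np.cos(y),np.sin(y),0],[0,0,-1]])
    d=R.inv().apply(np.array(X)-s["position"])/10; r=(R.inv()*Rn.from_matrix(T)).as_rotvec()
    print("t",s["time"],"pos",s["position"].round(1),"yaw",np.degrees(np.arctan2(R.as_matrix()[1,1],R.as_matrix()[0,1])).round(2),"row",d.round(2),r.round(3),"q6",s["joint_pos"][5].round(2),"F",s["contact_force"].round(1),"w",s["gripper_width"].round(3),s["finger_force"].round(1))
E
python3 -c "
from h import *
go([569.6,-57.8,200],173)"
```

```text
Traceback (most recent call last):
  File "h.py", line 13, in go
    d=R.inv().apply(np.array(X)-s["position"])/10; r=(R.inv()*Rn.from_matrix(T)).as_rotvec()
                                                              ~~~~~~~~~~~~~~^^^
  File "scipy/spatial/transform/_rotation.pyx", line 1143, in scipy.spatial.transform._rotation.Rotation.from_matrix
ValueError: Non-positive determinant (left-handed or null coordinate frame) in rotation matrix 0: [[ 0.12186934 -0.99254615  0.        ]
 [ 0.99254615  0.12186934  0.        ]
 [ 0.          0.         -1.        ]].
```

```bash
sed -i 's/\[\[np.sin(y),np.cos(y),0\],\[-np.cos(y),np.sin(y),0\]/[[-np.sin(y),np.cos(y),0],[np.cos(y),np.sin(y),0]/' h.py
python3 -c "
from h import *
go([569.6,-57.8,200],173)"
```

```text
Traceback (most recent call last):
  File "h.py", line 14, in go
    print("t",s["time"],"pos",s["position"].round(1),"yaw",np.degrees(np.arctan2(R.as_matrix()[1,1],R.as_matrix()[0,1])).round(2),"row",d.round(2),r.round(3),"q6",s["joint_pos"][5].round(2),"F",s["contact_force"].round(1),"w",s["gripper_width"].round(3),s["finger_force"].round(1))
                                                                                                                                                                                                                                  ^^^^^^^^^^^^^^^^^^^^^^^^
AttributeError: 'float' object has no attribute 'round'
```

```bash
sed -i 's/s\["gripper_width"\].round(3),s\["finger_force"\].round(1)/round(float(s["gripper_width"]),3),s["finger_force"]/' h.py
python3 -c "
from h import *
go([569.6,-57.8,200],173)"
```

```text
t 2.0667 pos [ 430.2 -236.8  216.4] yaw 171.88 row [-19.69 -11.28   1.65] [-0.001 -0.    -0.02 ] q6 0.04 F [ 1.3 -0.1  0.2] w 1.002 0.0
```

Request:
{"op": "arm_command", "data": {
  "increments": [-19.7,-11.3,1.6,0,0,-0.02,0,-19.7,-11.3,1.6,0,0,-0.02,0,-19.7,-11.3,1.6,0,0,-0.02,0,-19.7,-11.3,1.6,0,0,-0.02,0,-19.7,-11.3,1.6,0,0,-0.02,0,-19.7,-11.3,1.6,0,0,-0.02,0,-19.7,-11.3,1.6,0,0,-0.02,0]
}}

```text
time: 2.65
position: [571.8, -57.1, 198.7]
orientation: [-0.662, 0.75, 0.001, -0.0]
contact_force: [0.3, -1.0, -0.6]
gripper_width: 0.998
finger_force: 0.0
```

```bash
python3 - <<'E'
from h import *
go([569.6,-57.8,200],173)
p=ctrl.capture("wrist");cv2.imwrite("pics/w1.png",p["frame"])
s=ctrl.read_state()
np.savez("w1.npz",K=p["camera_matrix"],T=p["tool_from_camera"],pos=s["position"],q=s["orientation"])
E
```

```text
t 2.65 pos [571.8 -57.1 198.7] yaw 172.88 row [ 0.1   0.21 -0.13] [ 0.002  0.    -0.002] q6 -0.3 F [ 0.3 -1.  -0.6] w 0.998 0.0
```

View pics/w1.png

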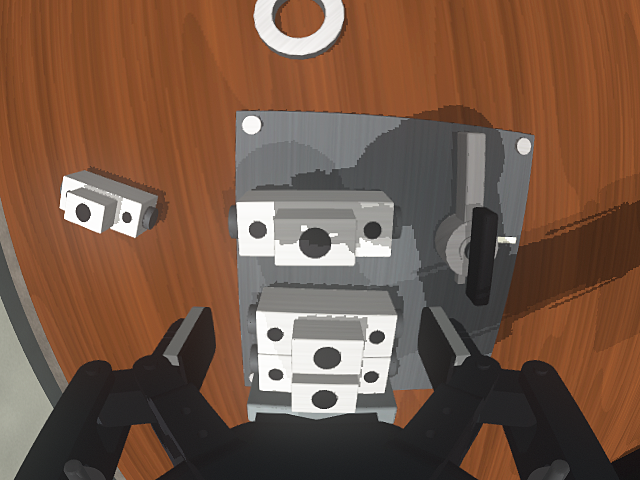

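The wrist view shows the loose section's top at about px (238..392, 202..257) and its boss around (315,240). The row's exposed face is at rows 290-322 and the collar bar at (482,255). This next picture is the close check crop.

```bash
python3 -c "
import cv2
t=cv2.imread('pics/w1.png');cv2.imwrite('pics/w1c.png',cv2.resize(t[185:335,225:415],None,fx=4,fy=4,interpolation=cv2.INTER_CUBIC))"
```

```text
(no output)
```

View pics/w1c.png

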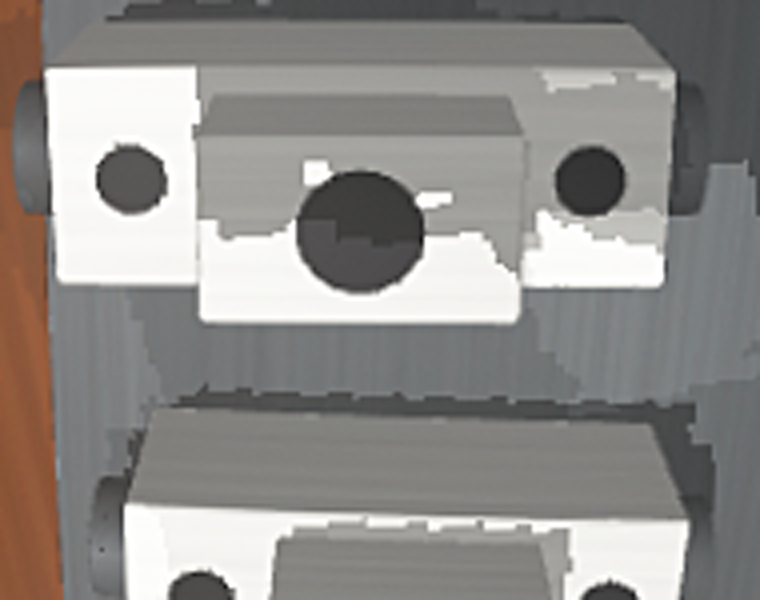

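```bash
cat >> h.py <<'E'
def wz(K,T,pos,q,uv,z):
    K=np.array(K);d=(np.array(uv,float)-K[:2,2])/K[0,0];th=np.hypot(*d);v=np.array([*(d/th*np.sin(th)),np.cos(th)])
    R=Rn.from_quat(q).as_matrix();T=np.array(T);C=R@T[:3,3]+pos;D=R@T[:3,:3]@v
    return C+D*(z-C[2])/D[2]
E
python3 - <<'E'
from h import *
d=np.load("w1.npz")
th=np.radians(-8.97);t=np.array([564.72,-15.08]);Rf=np.array([[np.cos(th),-np.sin(th)],[np.sin(th),np.cos(th)]])
def f(c,z):
  X=wz(d["K"],d["T"],d["pos"],d["q"],(c[0]/4+225-.4,c[1]/4+185-.4),z)[:2];return X
for n,cs,z in(("body",[(46,68),(676,70),(664,288),(57,284)],62),("boss",[(200,135),(523,137),(520,323),(200,323)],94),("row",[(124,506),(689,518)],62),("rowb",[(150,408),(652,423)],12)):
  P=np.array([f(c,z) for c in cs]);a=P[0]-P[1]
  print(n,P.round(1).tolist(),"mean",P.mean(0).round(1),"fix",(Rf.T@(P.mean(0)-t)).round(1),"len",np.linalg.norm(a).round(1),"ang",np.degrees(np.arctan2(a[1],a[0])).round(2), "ang2",np.degrees(np.arctan2(*(P[-1]-P[-2])[::-1])).round(2))
  print(((P-t)@Rf).round(1).tolist())
E
```

```text
body [[628.3, -89.0], [510.1, -73.6], [515.4, -30.0], [634.3, -46.0]] mean [572.  -59.6] fix [ 14.1 -42.9] len 119.3 ang -7.45 ang2 -7.66
[[74.3, -63.1], [-44.9, -66.3], [-46.4, -22.4], [73.5, -19.6]]
boss [[596.4, -79.9], [542.9, -72.7], [546.6, -39.5], [601.9, -46.5]] mean [571.9 -59.7] fix [ 14.1 -42.9] len 54.0 ang -7.63 ang2 -7.26
[[41.4, -59.1], [-12.5, -60.3], [-14.1, -27.0], [41.6, -25.3]]
row [[630.2, 4.5], [512.5, 23.0]] mean [571.3  13.8] fix [ 2.  29.5] len 119.2 ang -8.92 ang2 171.08
[[61.6, 29.6], [-57.5, 29.5]]
rowb [[631.3, 4.9], [511.7, 24.5]] mean [571.5  14.7] fix [ 2.1 30.5] len 121.3 ang -9.3 ang2 170.7
[[62.7, 30.2], [-58.6, 30.9]]
```

```bash
python3 -c "
from h import *
go([571.9,-59.6,75],172.45)"
```

```text
t 2.7 pos [570.8 -58.8 199.2] yaw 172.82 row [ 0.06 -0.14 12.42] [ 0.002 -0.     0.006] q6 -0.29 F [-0.1 -1.5  0.5] w 0.998 0.0
```

Request:
{"op": "arm_command", "data": {
  "increments": [0.06,-0.14,5,0,0,0.006,0,0.06,-0.14,9,0,0,0.006,0,0.06,-0.14,11.5,0,0,0.006,0,0.06,-0.14,12.4,0,0,0.006,0,0.06,-0.14,12.4,0,0,0.006,0,0.06,-0.14,12.4,0,0,0.006,0]
}}

```text
time: 3.2
position: [572.3, -62.0, 77.9]
orientation: [-0.658, 0.753, -0.001, 0.0]
contact_force: [0.4, 0.2, 1.7]
gripper_width: 1.003
finger_force: 0.0
```

```bash
python3 -c "
from h import *
go([571.9,-59.6,75],172.45)"
```

```text
t 3.2 pos [572.3 -62.   77.9] yaw 172.32 row [-0.23  0.07  0.29] [-0.002 -0.001 -0.002] q6 -0.3 F [0.4 0.2 1.7] w 1.003 0.0
```

Request:
{"op": "arm_command", "data": {
  "increments": [-0.2,0.05,0.2,0,0,0,0,-0.2,0.05,0.2,0,0,0,0.2,-0.2,0.05,0.2,0,0,0,0.6,-0.2,0.05,0.2,0,0,0,0.6,-0.2,0.05,0.2,0,0,0,0.6,-0.2,0.05,0.2,0,0,0,0.6,-0.2,0.05,0.2,0,0,0,0.6,-0.2,0.05,0.2,0,0,0,0.6]
}}

```text
time: 3.87
position: [572.6, -59.2, 76.1]
orientation: [-0.658, 0.753, -0.001, 0.001]
contact_force: [-0.5, 0.1, 7.0]
gripper_width: 0.643
finger_force: 66.1
```

```bash
python3 -c "
from h import *
go([571.9,-59.6,75],172.45)"
```

```text
t 3.8667 pos [572.6 -59.2  76.1] yaw 172.36 row [0.05 0.07 0.11] [-0.004  0.    -0.002] q6 -0.3 F [-0.5  0.1  7. ] w 0.643 66.1070466041565
```

Request:
{"op": "arm_command", "data": {
  "increments": [0,0,-0.4,0,0,0,0.6,-0.6,0.15,-0.5,0,0,0.005,0.6,-1.8,0.4,-0.5,0,0,0.012,0.6,-3.0,0.7,-0.5,0,0,0.02,0.6,-4.2,1.0,-0.5,0,0,0.026,0.6,-4.7,1.1,-0.5,0,0,0.026,0.6,-4.7,1.1,-0.5,0,0,0.026,0.6,-4.7,1.1,-0.5,0,0,0.026,0.6]
}}

```text
time: 4.53
position: [565.9, -11.0, 78.5]
orientation: [-0.649, 0.761, 0.0, -0.001]
contact_force: [0.8, -0.6, -6.5]
gripper_width: 0.642
finger_force: 65.0
```

```bash
python3 - <<'E'
from h import *
go([571.9,-59.6,75],170.95)
p=ctrl.capture("wrist");cv2.imwrite("pics/w2.png",cv2.resize(p["frame"][180:400,200:440],None,fx=2.7,fy=2.7,interpolation=cv2.INTER_CUBIC))
E
```

```text
t 4.5333 pos [565.9 -11.   78.5] yaw 170.87 row [ 4.7  -1.37  0.35] [ 0.002 -0.001 -0.001] q6 -0.42 F [ 0.8 -0.6 -6.5] w 0.642 64.958016872406
```

View pics/w2.png

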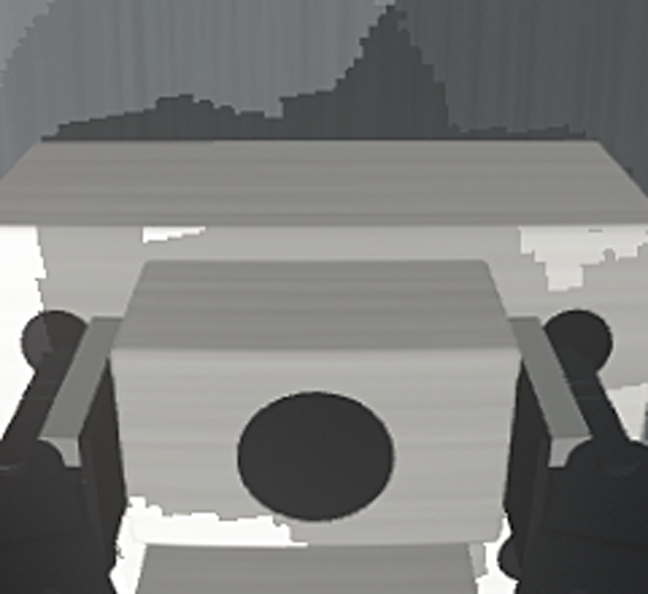

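The section is held level and has about 4 mm of gap left, with a 2 mm end offset to take out. Next I lower it to the bed and push gently.

Request:
{"op": "arm_command", "data": {
  "increments": [0,-0.2,0.2,0,0,0,0.6,0,-0.2,0.3,0,0,0,0.6,0,-0.2,0.3,0,0,0,0.6,-0.2,-0.2,0.3,0,0,0,0.6,-0.3,-0.2,0.3,0,0,0,0.6,-0.4,-0.2,0.3,0,0,0,0.6,-0.45,-0.2,0.3,0,0,0,0.6]
}}

```text
time: 5.17
position: [569.3, -7.6, 76.4]
orientation: [-0.648, 0.761, -0.0, -0.0]
contact_force: [-0.7, -4.9, -3.6]
gripper_width: 0.642
finger_force: 65.3
```

```bash
python3 - <<'E'
from h import *
go([571.9,-59.6,75],170.95)
E
```

```text
t 5.1667 pos [569.3  -7.6  76.4] yaw 170.82 row [ 5.09 -1.09  0.15] [-0.    -0.001 -0.002] q6 -0.42 F [-0.7 -4.9 -3.6] w 0.642 65.2575695514679
```

Request:
{"op": "arm_command", "data": {
  "increments": [-0.1,0.03,0.05,0,0,0,0.6,-0.2,0.05,0.1,0,0,0,0.6,-0.25,0.05,0.1,0,0,0,0.6,-0.3,0.05,0.1,0,0,0,0.6]
}}

```text
time: 5.5
position: [569.2, -7.2, 76.4]
orientation: [-0.648, 0.762, -0.002, -0.002]
contact_force: [-1.3, -13.8, -1.2]
gripper_width: 0.642
finger_force: 65.8
```

```bash
python3 - <<'E'
from h import *
go([571.9,-59.6,75],170.95)
E
```

```text
t 5.5 pos [569.2  -7.2  76.4] yaw 170.79 row [ 5.13 -1.1   0.17] [-0.001 -0.005 -0.003] q6 -0.43 F [ -1.3 -13.8  -1.2] w 0.642 65.79687237739563
```

Request:
{"op": "arm_command", "data": {
  "increments": [0.1,0,0.1,0,0,0,0.6,0.2,0,0.2,0,0,0,0.6,0.2,0,0.2,0,0,0,0,0.2,0,0.1,0,0,0,0,0.2,0,-0.2,0,0,0,0,0.2,0,-3,0,0,0,0,0.2,0,-7,0,0,0,0,1,0,-11,0,0,0,0]
}}

```text
time: 6.17
position: [567.4, -12.8, 186.2]
orientation: [-0.649, 0.761, 0.0, -0.001]
contact_force: [1.9, 1.3, 0.2]
gripper_width: 0.999
finger_force: 0.0
```

```bash
python3 - <<'E'
from h import *
go([571.9,-59.6,75],170.95)
E
```

```text
t 6.1667 pos [567.4 -12.8 186.2] yaw 170.93 row [ 4.54 -1.2  11.12] [ 0.001 -0.    -0.   ] q6 -0.41 F [1.9 1.3 0.2] w 0.999 0.0
```

```bash
python3 - <<'E'
from h import *
go([500,-60,200],171)
E
```

```text
t 6.1667 pos [567.4 -12.8 186.2] yaw 170.93 row [ 5.72  5.91 -1.37] [ 0.001 -0.    -0.001] q6 -0.41 F [1.9 1.3 0.2] w 0.999 0.0
```

Request:
{"op": "arm_command", "data": {
  "increments": [3,3,-1,0,0,0,0,5.7,5.9,-1.4,0,0,0,0.2,5.7,5.9,-1.4,0,0,0,0.5,5.7,5.9,-1.4,0,0,0,0.5,5.7,5.9,-1.4,0,0,0,0.5]
}}

```text
time: 6.58
position: [500.8, -60.4, 199.8]
orientation: [-0.648, 0.761, -0.0, 0.001]
contact_force: [0.5, -0.1, -0.5]
gripper_width: 0.503
finger_force: 0.0
```

```bash
python3 - <<'E'
from h import *
go([500,-60,200],171)
s=ctrl.read_state()
p=ctrl.capture("wrist")
np.savez("w3.npz",K=p["camera_matrix"],T=p["tool_from_camera"],pos=s["position"],q=s["orientation"])
cv2.imwrite("pics/w3f.png",p["frame"]);cv2.imwrite("pics/w3.png",cv2.resize(p["frame"][130:410,170:530],None,fx=2.1,fy=2.1,interpolation=cv2.INTER_CUBIC))
E
```

```text
t 6.5833 pos [500.8 -60.4 199.8] yaw 170.84 row [-0.03  0.08 -0.02] [-0.002  0.001 -0.003] q6 -0.35 F [ 0.5 -0.1 -0.5] w 0.503 0.0
```

View pics/w3.png

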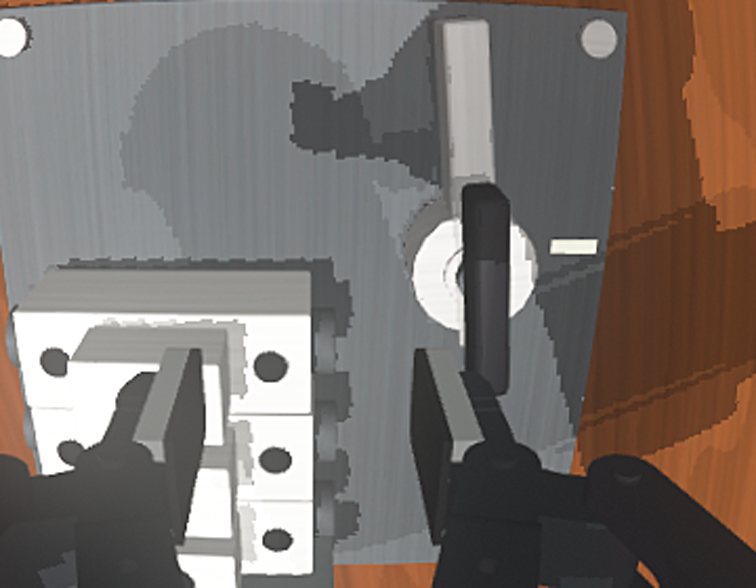

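The section sits flush: the seam is closed and its right edge is in line with the row at crop x≈311. The collar bar runs from crop (487,190) to (488,392) and is still open.

```bash
python3 - <<'E'
from h import *
d=np.load("w3.npz")
f=lambda c,z:wz(d["K"],d["T"],d["pos"],d["q"],(c[0]/2.1+170-.3,c[1]/2.1+130-.3),z)[:2].round(1)
for n,c,z in(("right edge mid",(508,290),78),("far end",(489,187),78),("near end",(490,393),78),("disc R",(537,270),46),("disc L",(413,270),46),("disc bot",(472,332),46),("rowface seam R",(311,411),62),("sec corner R",(309,313),62),("sec corner L",(12,312),62)):print(n,f(c,z))
g=f((309,313),62)-f((12,312),62);print("sec ang",np.degrees(np.arctan2(-g[1],-g[0])))
go([438.5,-21.5,64],171)
E
```

```text
right edge mid [433.8 -24.1]
far end [437.5 -63.6]
near end [443.3  17.7]
disc R [414.1 -16.4]
disc L [464.8 -24.9]
disc bot [443.4   6.5]
rowface seam R [513.6  22.8]
sec corner R [507.4 -20.3]
sec corner L [625.2 -38. ]
sec ang -8.545035448060723
t 6.6333 pos [500.9 -60.2 199.3] yaw 170.86 row [-2.83  6.79 13.53] [-0.001  0.    -0.002] q6 -0.35 F [-0.4  0.2 -0.3] w 0.501 0.0
```

Request:
{"op": "arm_command", "data": {
  "increments": [-2,4,2,0,0,0,0.5,-2.8,6.6,4,0,0,0,0.5,-2.8,6.6,7.5,0,0,0,0.5,-2.8,6.6,10.5,0,0,0,0.5,-2.8,6.6,12.5,0,0,0,0.5,-2.8,6.6,13.3,0,0,0,0.5,-2.8,6.6,13.3,0,0,0,0.5]
}}

```text
time: 7.22
position: [438.9, -22.3, 64.4]
orientation: [-0.649, 0.761, 0.001, -0.002]
contact_force: [-0.7, -0.6, -0.7]
gripper_width: 0.496
finger_force: 0.0
```

```bash
python3 - <<'E'
from h import *
go([440,-22,66],171)
E
```

```text
t 7.2167 pos [438.9 -22.3  64.4] yaw 170.87 row [-0.05 -0.1  -0.17] [ 0.004 -0.002 -0.002] q6 -0.47 F [-0.7 -0.6 -0.7] w 0.496 0.0
```

Request:
{"op": "arm_command", "data": {
  "increments": [0,-0.1,-0.1,0,0,0,0.7,0,-0.1,-0.1,0,0,0,1,0,-0.1,-0.1,0,0,0,1,0,-0.1,-0.1,0,0,0,1,0,-0.1,-0.1,0,0,0,1,0,-0.1,-0.1,0,0,0,1]
}}

```text
time: 7.72
position: [438.9, -22.1, 68.3]
orientation: [-0.648, 0.762, 0.001, -0.001]
contact_force: [-10.2, 5.0, 9.2]
gripper_width: 0.148
finger_force: 58.4
```

```bash
python3 - <<'E'
from h import *
go([440,-22,66],171)
E
```

```text
t 7.7167 pos [438.9 -22.1  68.3] yaw 170.78 row [-0.03 -0.11  0.23] [ 0.003  0.001 -0.004] q6 -0.47 F [-10.2   5.    9.2] w 0.148 58.43585014343262
```

Request:
{"op": "arm_command", "data": {
  "increments": [0,0.1,0,0,0,-0.05,1,0,0.1,0,0,0,-0.15,1,0,0.1,0,0,0,-0.25,1,0,0.1,0,0,0,-0.35,1,0,0.1,0,0,0,-0.45,1,0,0.1,0,0,0,-0.55,1,0,0.1,0,0,0,-0.65,1,0,0.1,0,0,0,-0.75,1]
}}

```text
time: 8.38
position: [441.3, -21.7, 68.3]
orientation: [0.883, -0.469, 0.001, -0.002]
contact_force: [3.9, 3.1, -5.9]
gripper_width: 0.141
finger_force: 59.1
```

```bash
python3 - <<'E'
from h import *
go([439,-22,67],261.3)
E
```

```text
t 8.3833 pos [441.3 -21.7  68.3] yaw -145.95 row [-0.1   0.21  0.13] [-0.004 -0.002 -0.825] q6 0.29 F [ 3.9  3.1 -5.9] w 0.141 59.09786760807037
```

Request:
{"op": "arm_command", "data": {
  "increments": [0,0.05,0,0,0,-0.1,1,0,0.05,0,0,0,-0.2,1,0,0.05,0,0,0,-0.32,1,0,0.05,0,0,0,-0.44,1,0,0.05,0,0,0,-0.56,1,0,0.05,0,0,0,-0.68,1,0,0.05,0,0,0,-0.78,1,0,0.05,0,0,0,-0.82,1]
}}

```text
time: 9.05
position: [442.9, -19.5, 68.4]
orientation: [0.997, -0.078, 0.004, -0.004]
contact_force: [6.9, 13.5, -9.9]
gripper_width: 0.144
finger_force: 58.7
```

Request:
{"op": "arm_command", "data": {
  "increments": [0,0,0,0,0,0,1,0,0,0,0,0,0,1,0,0,0,0,0,0,1]
}}

```text
time: 9.3
position: [442.9, -19.5, 68.4]
orientation: [0.997, -0.08, 0.004, -0.003]
contact_force: [7.2, 12.5, -10.6]
gripper_width: 0.145
finger_force: 58.7
```

```bash
python3 - <<'E'
from h import *
go([440,-22,67],261)
print(ctrl.read_state()["wrist_torque"])
E
```

```text
t 9.3 pos [442.9 -19.5  68.4] yaw -99.23 row [-0.24  0.3   0.13] [-0.007 -0.007 -0.004] q6 1.1 F [  7.2  12.5 -10.6] w 0.145 58.68979454040527
[ 3.96691449 -2.06879317  0.10658503]
```

Request:
{"op": "arm_command", "data": {
  "increments": [0,0,0,0,0,0,0.5,0,0,0,0,0,0,0.5,0,0,0,0,0,0,0.5,0,0,-3,0,0,0,0.5,0,0,-7,0,0,0,0.5,-2,0,-11,0,0,0,0.5,-5,0,-14,0,0,0,0.5,-5,0,-14,0,0,0,0.5]
}}

```text
time: 9.97
position: [390.1, -15.0, 213.9]
orientation: [0.997, -0.08, 0.006, -0.002]
contact_force: [-0.0, -0.8, -0.1]
gripper_width: 0.498
finger_force: 0.0
```

```bash
python3 - <<'E'
from h import *
go([440,-22,67],261)
s=ctrl.read_state()
p=ctrl.capture("wrist")
np.savez("w4.npz",K=p["camera_matrix"],T=p["tool_from_camera"],pos=s["position"],q=s["orientation"])
cv2.imwrite("pics/w4.png",p["frame"])
E
```

```text
t 9.9667 pos [390.1 -15.  213.9] yaw -99.21 row [ 4.88 -0.05 14.74] [-0.004 -0.011 -0.004] q6 1.04 F [-0.  -0.8 -0.1] w 0.498 0.0
```

View pics/w4.png

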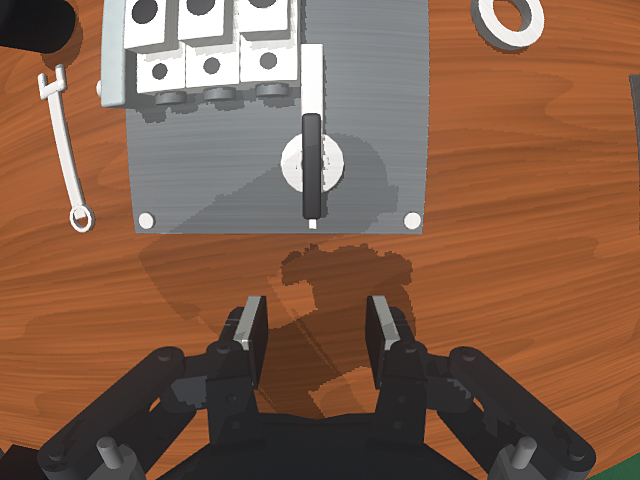

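```bash
python3 - <<'E'
from h import *
d=np.load("w4.npz")
f=lambda c,z:wz(d["K"],d["T"],d["pos"],d["q"],c,z)[:2]
for a,b,z in(((311.5,217),(312.5,115),78),((323,113),(321.5,45),44)):
  v=f(b,z)-f(a,z);print(np.degrees(np.arctan2(v[1],v[0])).round(2),f(a,z).round(1),f(b,z).round(1))
t=cv2.imread("pics/w4.png");cv2.imwrite("pics/w4c.png",cv2.resize(t[0:240,110:350],None,fx=2.5,fy=2.5,interpolation=cv2.INTER_CUBIC))
E
```

```text
-9.92 [402.3 -13.4] [476.9 -26.5]
-8.03 [478.5 -34.8] [534.9 -42.8]
```

View pics/w4c.png

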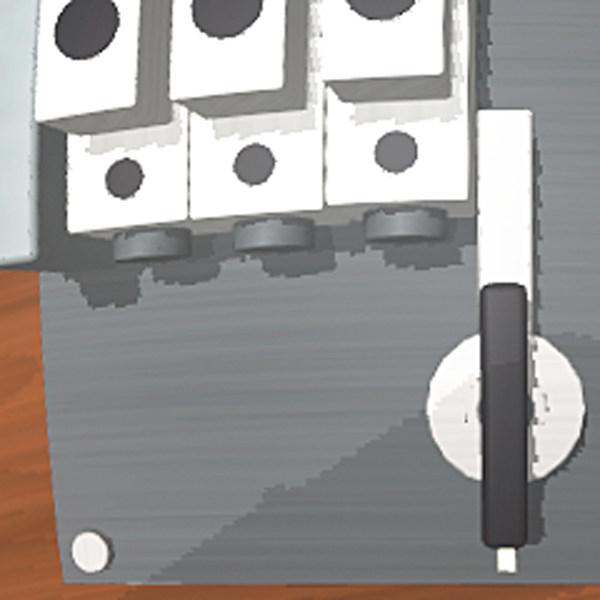

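The collar arm lies parallel behind the section with the nib on the locked mark. The seam is as tight as the one between the clamped sections, the ends are in line, and the gripper is clear, so I'm handing in.

```bash
python3 -c "
from plant import ctrl
print(ctrl.close_job())"
```

```text
the job is handed in; nothing more can be done
None
```

I handed in the job: the last pictures show the section flush and in line with the row, the collar turned to about 1.57 rad with its pointer at the locked mark, and the bystanders untouched; no verdict came back.

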